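Refill the spring-lift wheel dispenser and lock it

TASK

Top up the wheel dispenser for the robot kits: lift its locking bar out of the catch and swing it clear, then push the two loose yellow-hubbed wheels down into the magazine, one at a time, until each has snapped under the spring catches. Then swing the bar back over the mouth, lift it over the striker and let it drop fully into its catch. Leave the blue-hubbed wheel and everything else on the bench where it is.

Things in the scene. Friction and masses are not known exactly. Their poses are not given: they have to be found in the camera images.
- dispenser: Wheel dispenser (spring-lift magazine for small robot wheels), fixed to the bench. Origin on the bench (z = 0) under the axis of the wheel well, z up. Grey base 120 (x) x 150 (y) x 10 mm; an aluminium column on either side at |y| 28-54 mm, |x| < 9 mm. The sides facing +x and -x are open for fingers. At the start the locking bar lies over the mouth along y and must be out of the way for loading.
- guide_rods (a point): Point on the well's axis 114 mm above the bench, where the straight part of the four steel guide rods (10 mm diameter, at x +-16, y +-22.9 mm of the dispenser) ends; from there they taper to points at 124 mm, which lead a wheel in. The well takes a 43 mm wheel with 1.4 mm play all round. Between the rods 35 mm is clear on the +x and -x sides: hold a wheel across the dispenser's x axis.
- catches (a point): Point on the well's axis at the flat underside of the two red spring catches, 98 mm above the bench. They reach in along y from both columns, 33 mm clear between them; steep lead-ins on top from 101 to 115 mm. A wheel laid in rests on these, underside near 111 mm. Pushed down on its top face (up to 16 N, shut fingers, long side along x) to about 94 mm, it snaps under; let go, the pile rises to 98 mm.
- platform (a joint): The orange spring-loaded platform under the pile: how far it has sunk, m. 0 with one wheel in the magazine (the start), 0.019 with two, 0.038 with three; stop at 0.043. Its spring pushes up with about 4.3 N at 0 and 7 N at 0.038.
- bar_pivot (a point): Pivot of the locking bar on the dispenser's -y column: 45 mm from the well's axis, 131 mm above the bench. The bar swings about the upright axis and lifts about a level axis through this point.
- bar_catch (a point): Floor of the bar's catch on the dispenser's +y column, 48 mm from the well's axis, 127 mm above the bench: a slot 13 mm wide for the bar, between a tall stop lug on the dispenser's -x side and the striker on the +x side. The striker stands 8 mm above the floor and has a ramp on its outer (+x) face.
- bar_swing (a joint): Swing of the locking bar about the upright axis of its pivot, rad: 0 closed across the mouth (pointing to the dispenser's +y), growing as the free end swings towards +x (clockwise from above) to a stop at 2.1; 1.9 is well clear of a gripper over the well. Light friction keeps it where it is left. Start 0.
- bar_lift (a joint): Lift of the bar about the level axis of its pivot, rad: 0 level (its lower stop, in the catch as well as swung clear), growing as the free end rises, to 0.7. It falls by its own weight. 0.09 clears the striker; 0.15 is a safe lift. Start 0.
- bar_knob (a point): Centre of the red ball knob (22 mm diameter) at the free end of the locking bar, on a 7 mm stem. It is 111 mm along the bar from the pivot and 30 mm above the bar's axis, so 161 mm above the bench when the bar is down. The bar is a steel rod of 8 mm diameter, 90 g, ending 7 mm past the stem.
- wheel_a_mid (a point): Centre of a loose robot wheel to be loaded: yellow hub, black rubber tyre, diameter 43 mm, 19 mm wide, about 22 g, lying flat on the bench (this point is 9.5 mm above its underside). Either face may be up; its yaw does not matter.
- wheel_b_mid (a point): Centre of the other loose yellow-hubbed wheel to be loaded, the same as the first; either may go in first. A third yellow-hubbed wheel is already in the dispenser.
- wheel_blue_mid (a point): Centre of a wheel of the same size with a blue hub, flat on the bench among the yellow ones: it belongs to another kit and stays where it is.
- robot_car: Bystander: half-built robot car, 155 x 112 x 105 mm, clear decks, two yellow wheels on it, propped on a wooden block. Origin under its centre.
- multimeter: Bystander: orange multimeter, 150 x 78 x 45 mm, lying flat. Origin under its centre.
- battery_holder: Bystander: black battery holder with two green cells, 78 x 41 x 21 mm. Origin under its centre.
- screwdriver: Bystander: screwdriver with a red handle, 150 mm long. Origin under its middle.
- breadboard_blue: Bystander: small blue breadboard, 47 x 35 x 9 mm. Origin under its centre.
- breadboard_yellow: Bystander: small yellow breadboard, 47 x 35 x 9 mm. Origin under its centre.

How it is judged:
By the outcome, as a careful person would: the job done as asked, in the order asked, and still so for the second after the job is handed in, with the robot touching nothing.
It also fails if it takes over 72 s, if anything falls off the work surface, if the arm or the gripper's body presses on something with over 40 N, if the wrist force passes 120 N, or if a joint passes its speed limit or range.

ROBOT

A 6-joint arm with a two-finger parallel gripper is mounted at the origin on the work surface. World frame = base frame: x ahead of the robot, y to its left, z up, the work surface at z = 0. Lengths are in mm, angles in rad, forces in N, time in s.
With the tool pointing down it reaches from about 400 to 925 mm from the base axis. Payload 12.5 kg.
Tool frame: the origin (TCP) lies midway between the tips of the shut fingers; the grasp point (between the pads) lies 19 mm behind it; z points along the fingers, y is the line along which they close (so a half turn about z gives the same grasp; the last joint's range is limited). The gripper opens to 95 mm and grips with 3 to 60 N. Pads are 20 mm wide; open, the fingers measure 119 mm over their backs; the gripper's body (75 mm by 180 mm) begins 59 mm behind the grasp point.
Start: joints at [0.994, 0.491, 1.559, -0, 1.092, -0.106], TCP at [283.487, 557.03, 214.661] pointing down, gripper open.
Joint ranges: [-3.1, 3.1], [-0.84, 2.19], [0.05, 2.79], [-1.13, 4.28], [0.06, 2.93], [-2.69, 2.69]. Speed limits (rad/s): [2.22, 2.22, 2.79, 3.14, 3.14, 3.14].

INTERFACE

Orientations are given as [roll, pitch, yaw] about the fixed x, y, z axes, in that order (R = Rz(yaw) Ry(pitch) Rx(roll)).
In Python, from cell import state, read_camera, camera_info, env gives the robot as it stands.
- The arm moves only by the tool move_arm, never from a script. Its argument "commands" is a list of rows, each a list of 3 entries, a list of its own where there are three numbers: the shift along the world's x, y, z in cm, then the turn, a rotation vector about the world's x, y, z in degrees, then the opening, from 0 (shut) to 1 (fully open). A call has 1 to 10 rows; each row shifts and turns the commanded pose from where the row before left it; what a row does not reach is not made up. A row lasts 1/10 s, in which the tool goes at most 50 mm and 8.59 degrees, less where a joint would pass 70% of its speed; a pose out of reach is approached as far as the arm can. A call with a gripper value outside its range is refused whole. The fingers move at their own pace and stop on an object; the grip force is fixed at half the most. Time passes only in rows, so rows that do not move let the fingers close. It gives the time, the measured TCP pose, the force, the opening and the grip force at its end, in the units of the state.
- state(): the state, without advancing time (a new reading comes with each control period).
- read_camera(name): name is "scene" or "top" or "wrist"; returns the picture (384x512x3 uint8, blue, green, red); there is no depth.
- camera_info(name): a dict with "K" (3x3 intrinsics, pixels), "k1" (the pictures are not rectified: a ray, as slopes to the right and down, at radius r is drawn at 1 + k1 r^2 times it, then the intrinsics apply), "cam_to_world" (4x4, takes a point from camera to world coordinates). Camera axes: x right, y down, z forward; pixel columns grow to the right and rows downward; lengths in mm; the calibration is good to about 2 mm. A picture is of the moment at which its call begins: read the wrist's pose just before it. camera_info takes no time and is no camera call; for the wrist camera it gives the pose at the moment of the call.
- env.job_done(): hands the job in; it is judged then, once.
The state is a dict: "t": time; "joints": joint angles; "qvel": joint speeds; "tau": joint torques, N m; "eef_pos": TCP position; "tcp_rot": TCP orientation; "ft_force": force on the tool from outside, world axes, zero at the start; "moment": the same for the moment, N m; "opening": opening from 0.0 (shut) to 1.0 (fully open); "grip_force": force on a finger pad.
Only numpy, scipy, OpenCV 4.12 (cv2) and the standard library are available. Lean on these libraries where they do the work, as an engineer would, in place of code of your own. Each camera call takes 0.05 s, during which the arm holds its last target. There are 200 camera calls.

## Working session

There is one attempt and no reset: what is moved stays moved. The work goes in short steps, Python scripts to look and compute and a tool call to move; the robot and the scene stay as the last step left them, time stands still between calls to the robot, and variables do not carry over. Pictures are saved under pics/ and viewed, at most 13 in all, crops included, and the job is handed in when it is done.

Besides the shell and the picture viewer there is one more tool, called after ">>>" by a JSON object that holds its "api" and its "payload". move_arm: Moves the arm, as the interface text tells. Its arguments: {"type":"object","properties":{"commands":{"type":"array"}},"required":["commands"]}

```bash
mkdir -p pics; ls
python3 - <<'E'
from cell import *
import cv2,numpy as np
a=read_camera("top");b=read_camera("scene")
cv2.imwrite("pics/top.png",a);cv2.imwrite("pics/scene.png",b)
for n in("top","scene","wrist"):
    print(n,camera_info(n))
print(state())
E
```

```text
pics
top {'K': array([[438.97011466,   0.        , 260.86856005],
       [  0.        , 438.97011466, 193.72791288],
       [  0.        ,   0.        ,   1.        ]]), 'k1': 0.027721575261403543, 'cam_to_world': array([[ 2.36671803e-02, -9.76928983e-01,  2.12248972e-01,
         2.46573947e+02],
       [-9.99705842e-01, -2.42529339e-02, -1.56305472e-04,
        -5.21783187e+00],
       [ 5.30035965e-03, -2.12182838e-01, -9.77215610e-01,
         1.60764832e+03],
       [ 0.00000000e+00,  0.00000000e+00,  0.00000000e+00,
         1.00000000e+00]])}
scene {'K': array([[483.03199163,   0.        , 256.02364563],
       [  0.        , 483.03199163, 191.6437898 ],
       [  0.        ,   0.        ,   1.        ]]), 'k1': -0.10317323049403636, 'cam_to_world': array([[-1.35938090e-01,  8.02248065e-01, -5.81307903e-01,
         1.35057381e+03],
       [ 9.90592734e-01,  1.00758494e-01, -9.25946078e-02,
         1.25541588e+02],
       [-1.57121362e-02, -5.88426519e-01, -8.08398021e-01,
         1.22722413e+03],
       [ 0.00000000e+00,  0.00000000e+00,  0.00000000e+00,
         1.00000000
[... 552 characters left out ...]
0e+00]])}
{'t': 0.1, 'joints': array([ 9.94390304e-01,  4.91499817e-01,  1.55935468e+00, -2.90248987e-07,
        1.09169685e+00, -1.05606157e-01]), 'qvel': array([-6.21153095e-05, -1.34099963e-03, -5.67684658e-04, -1.32247243e-03,
        7.34043543e-04, -1.51515166e-03]), 'tau': array([ 3.59750324e-03, -6.13627052e+01, -2.58603662e+01,  6.94531482e-02,
        4.70404595e-02, -6.73028080e-05]), 'eef_pos': array([283.37475386, 556.84593088, 214.13149995]), 'tcp_rot': array([-3.14063928e+00, -1.00799595e-04,  2.67079287e+00]), 'ft_force': array([-0.79633675, -0.33619476, -0.22996885]), 'moment': array([-0.00656181, -0.00752757,  0.02509854]), 'grip_force': 0.0, 'opening': 1.0040881430004442}
```

View pics/top.png

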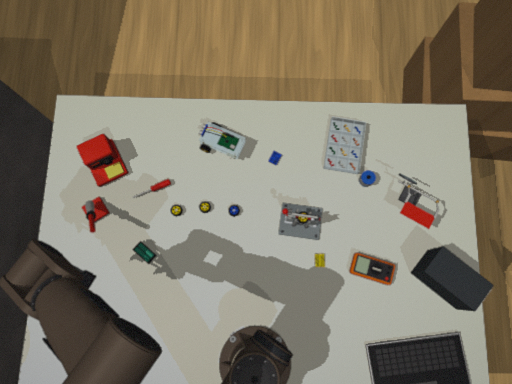

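View pics/scene.png

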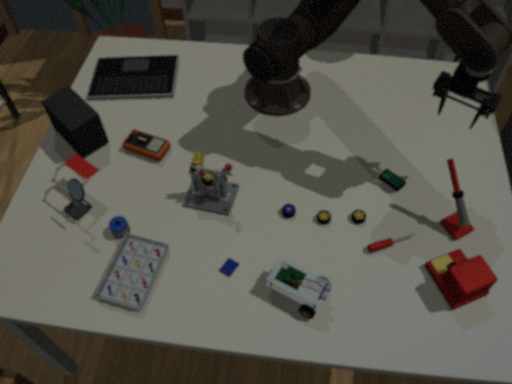

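Top view: yellow wheels near (177,210) and (205,207), the blue one at (234,210), the dispenser at (301,221), and the red knob near (285,211). I'll locate these by colour.

```bash
cat > h.py <<'E'
from cell import *
import cv2,numpy as np
def ray(ci,u,v):
    K=ci["K"];x=(u-K[0,2])/K[0,0];y=(v-K[1,2])/K[1,1];r=np.hypot(x,y);s=1.0
    for _ in range(20): s=1/(1+ci["k1"]*(r*s)**2)
    T=ci["cam_to_world"];return T[:3,3],T[:3,:3]@np.array([x*s,y*s,1])
def onz(ci,u,v,z):
    o,d=ray(ci,u,v);return o+d*(z-o[2])/d[2]
def proj(ci,p):
    T=ci["cam_to_world"];q=T[:3,:3].T@(np.array(p)-T[:3,3]);x,y=q[0]/q[2],q[1]/q[2];s=1+ci["k1"]*(x*x+y*y)
    return np.array([ci["K"][0,0]*x*s+ci["K"][0,2],ci["K"][1,1]*y*s+ci["K"][1,2]])
def blobs(im,h0,h1,smin=120,vmin=60,amin=5):
    hsv=cv2.cvtColor(im,cv2.COLOR_BGR2HSV);H,S,V=cv2.split(hsv)
    hm=((H>=h0)&(H<=h1)) if h0<=h1 else ((H>=h0)|(H<=h1))
    m=(hm&(S>smin)&(V>vmin)).astype(np.uint8)
    n,l,st,c=cv2.connectedComponentsWithStats(m)
    return [(c[i].round(1).tolist(),int(st[i,4]),st[i,:4].tolist()) for i in range(1,n) if st[i,4]>=amin]
E
python3 - <<'E'
from h import *
a=cv2.imread("pics/top.png");ci=camera_info("top")
for nm,r in(("yel",(20,35)),("blue",(105,130)),("red",(172,6))):
    for c,A,bb in blobs(a,*r):
        if 150<c[0]<340 and 150<c[1]<270: print(nm,c,A,[onz(ci,*c,z)[:2].round(0).tolist() for z in(15,161)])
crop=cv2.resize(a[195:250,265:335],None,fx=8,fy=8,interpolation=cv2.INTER_CUBIC)
cv2.imwrite("pics/c1.png",crop)
E
```

```text
yel [204.5, 206.5] 61 [[539.0, 201.0], [512.0, 182.0]]
yel [175.9, 209.8] 63 [[524.0, 305.0], [499.0, 277.0]]
yel [303.0, 213.0] 5 [[524.0, -162.0], [498.0, -148.0]]
yel [302.3, 218.9] 34 [[502.0, -160.0], [478.0, -145.0]]
yel [319.3, 260.1] 121 [[354.0, -221.0], [344.0, -201.0]]
blue [274.6, 157.6] 95 [[733.0, -54.0], [689.0, -50.0]]
blue [233.8, 209.9] 57 [[529.0, 93.0], [503.0, 84.0]]
red [160.5, 184.8] 120 [[617.0, 369.0], [583.0, 334.0]]
red [284.8, 211.0] 28 [[530.0, -95.0], [504.0, -87.0]]
red [308.8, 218.4] 5 [[504.0, -183.0], [481.0, -167.0]]
```

View pics/c1.png

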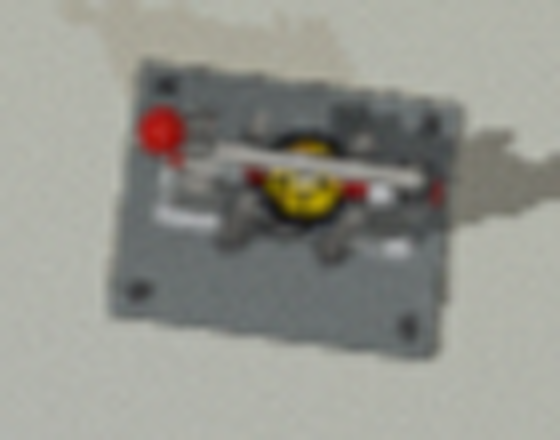

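The crop shows the red knob at crop (162,130), the base corners at about (145,62), (460,100), (435,355) and (112,320), and the bar running along world y. Next I'll work out the dispenser pose.

Run:
```python
from h import *
ci=camera_info("top");cs=camera_info("scene")
P=[onz(ci,265+(u-3.5)/8,195+(v-3.5)/8,10)[:2] for u,v in((145,62),(460,100),(435,355),(112,320))]
P=np.array(P);c=P.mean(0)
y=(P[0]+P[3]-P[1]-P[2])/2;x=(P[0]+P[1]-P[2]-P[3])/2
print(P.round(0),c,np.linalg.norm(x),np.linalg.norm(y),np.degrees([np.arctan2(*x[::-1]),np.arctan2(*y[::-1])-np.pi/2]))
s=cv2.imread("pics/scene.png")
for nm,r in(("red",(172,6)),("yel",(20,35)),("blue",(105,130))):
  for k,A,bb in blobs(s,*r,smin=100):
    if 180<k[0]<380 and 150<k[1]<230: print(nm,k,A,[onz(cs,*k,z)[:2].round(0).tolist() for z in(15,161)])
k=onz(ci,284.3,211,161)[:2]; print("knob",k, "pivot vec",k-c)
s=state();print(s["t"])
```

```text
[[ 563.  -87.]
 [ 549. -233.]
 [ 430. -221.]
 [ 443.  -74.]] [ 496.19265751 -153.7002296 ] 120.02982036859518 147.1940063494905 [-6.12981906 -5.19003167]
red [228.2, 166.6] 30 [[391.0, -116.0], [506.0, -87.0]]
red [201.3, 172.2] 9 [[424.0, -198.0], [536.0, -159.0]]
yel [198.2, 158.1] 116 [[368.0, -220.0], [486.0, -179.0]]
yel [208.0, 175.8] 61 [[436.0, -174.0], [546.0, -138.0]]
yel [323.6, 215.1] 77 [[540.0, 200.0], [637.0, 191.0]]
yel [358.7, 214.6] 66 [[525.0, 304.0], [624.0, 283.0]]
blue [288.7, 208.5] 51 [[529.0, 93.0], [628.0, 97.0]]
knob [503.63368314 -85.18880282] pivot vec [ 7.44102563 68.51142679]
0.1
```

>>> {"api": "move_arm", "payload": {"commands": [[[1.6, -4.6, 0.4], [0, 0, -6.9], 0.6], [[1.6, -4.6, 0.4], [0, 0, -6.9], 0.6], [[1.6, -4.6, 0.4], [0, 0, -6.9], 0.6], [[1.6, -4.6, 0.4], [0, 0, -6.9], 0.6], [[1.6, -4.6, 0.4], [0, 0, -6.9], 0.6], [[1.6, -4.6, 0.4], [0, 0, -6.9], 0.6], [[1.6, -4.6, 0.4], [0, 0, -6.9], 0.6], [[1.6, -4.6, 0.4], [0, 0, -6.9], 0.6], [[1.6, -4.6, 0.4], [0, 0, -6.9], 0.6], [[1.6, -4.6, 0.4], [0, 0, -6.9], 0.6]]}}

```text
t: 1.1
eef_pos: [443.6, 95.1, 254.9]
tcp_rot: [3.141, -0.0, 1.462]
ft_force: [0.6, 1.1, 0.6]
opening: 0.599
grip_force: 0.0
```

>>> {"api": "move_arm", "payload": {"commands": [[[1.5, -4.6, 0], [0, 0, 0], 0.6], [[1.5, -4.6, 0], [0, 0, 0], 0.6], [[1.5, -4.6, 0], [0, 0, 0], 0.6], [[1.5, -4.6, 0], [0, 0, 0], 0.6], [[0, 0, 0], [0, 0, 0], 0.6], [[0, 0, 0], [0, 0, 0], 0.6]]}}

```text
t: 1.7
eef_pos: [503.2, -87.7, 254.1]
tcp_rot: [-3.14, -0.0, 1.464]
ft_force: [-0.3, 0.1, 0.7]
opening: 0.602
grip_force: 0.0
```

Run:
```python
from h import *
ci=camera_info("wrist");a=read_camera("wrist");cv2.imwrite("pics/w1.png",a)
s=state();print(s["t"],s["eef_pos"],s["tcp_rot"],s["joints"].round(2))
for k,A,bb in blobs(a,172,6,amin=30): print("red",k,A,bb,onz(ci,*k,161).round(1),onz(ci,*k,100).round(1))
for k,A,bb in blobs(a,20,35,amin=60): print("yel",k,A,bb,onz(ci,*k,98+19).round(1))
for p in((496.5,-153,114),(504,-86,161)): print(proj(ci,p))
```

```text
1.75 [503.0596285  -86.72831029 254.28616752] [-3.14062192e+00 -3.39535878e-04  1.46586222e+00] [-0.3   0.29  1.78  0.    1.08 -0.2 ]
red [254.3, 199.5] 547 [241, 187, 27, 26] [504.2 -87.7 161. ] [ 502.6 -105.   100. ]
red [248.5, 267.0] 30 [248, 260, 2, 16] [ 492.9 -146.9  161. ] [ 488.7 -177.8  100. ]
yel [244.9, 244.2] 184 [239, 231, 11, 26] [ 489.1 -144.4  117. ]
yel [262.7, 244.2] 143 [258, 232, 11, 25] [ 506.4 -146.3  117. ]
[253.37631447 250.2120033 ]
[253.78615291 197.45976614]
```

View pics/w1.png

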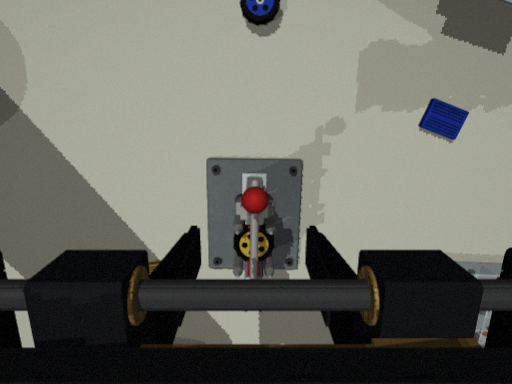

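The wrist view shows the knob at (254,200), midway between the fingers, the mouth wheel at about (254,244), and the base square to the image. I'll descend onto the knob and grip it.

>>> {"api": "move_arm", "payload": {"commands": [[[0.1, 0, -3.5], [0, 0, 0], 0.5], [[0, 0, -3.5], [0, 0, 0], 0.5], [[0, 0, -2], [0, 0, 0], 0.5], [[0, 0, -1.4], [0, 0, 0], 0.5], [[0, 0, 0], [0, 0, 0], 0.5], [[0, 0, 0], [0, 0, 0], 0.1], [[0, 0, 0], [0, 0, 0], 0.1], [[0, 0, 0], [0, 0, 0], 0.1], [[0, 0, 0], [0, 0, 0], 0.1], [[0, 0, 0], [0, 0, 0], 0.1]]}}

```text
t: 2.75
eef_pos: [504.6, -86.9, 151.1]
tcp_rot: [3.141, -0.0, 1.466]
ft_force: [0.8, 1.8, 1.4]
opening: 0.214
grip_force: 30.0
```

>>> {"api": "move_arm", "payload": {"commands": [[[0, -0.2, 0.6], [0, 0, 0], 0.1], [[0, -0.2, 0.6], [0, 0, 0], 0.1], [[-0.05, -0.25, 0.6], [0, 0, 0], 0.1], [[0, 0, 0], [0, 0, 0], 0.1]]}}

```text
t: 3.15
eef_pos: [504.2, -94.0, 169.6]
tcp_rot: [3.14, 0.0, 1.466]
ft_force: [0.5, 1.5, -0.6]
opening: 0.217
grip_force: 30.0
```

Run:
```python
from h import *
s=state();print(s["eef_pos"],s["ft_force"],s["opening"])
def arc(p0,p1,n,r=104.3):
    t=np.radians(np.linspace(p0,p1,n+1)+6);q=np.c_[np.sin(t),np.cos(t)]*r/10
    return np.diff(q,axis=0).round(2).tolist(),(p0-p1)/n
print(arc(0,109.2,13))
print(arc(109.2,0,13))
```

```text
[504.20453842 -94.01918371 169.58146897] [ 0.54382393  1.54758862 -0.62131182] 0.21687354621464158
([[1.5, -0.27], [1.45, -0.49], [1.36, -0.69], [1.25, -0.88], [1.1, -1.06], [0.94, -1.21], [0.75, -1.33], [0.55, -1.43], [0.33, -1.49], [0.11, -1.52], [-0.11, -1.52], [-0.33, -1.49], [-0.55, -1.43]], -8.4)
([[0.55, 1.43], [0.33, 1.49], [0.11, 1.52], [-0.11, 1.52], [-0.33, 1.49], [-0.55, 1.43], [-0.75, 1.33], [-0.94, 1.21], [-1.1, 1.06], [-1.25, 0.88], [-1.36, 0.69], [-1.45, 0.49], [-1.5, 0.27]], 8.4)
```

>>> {"api": "move_arm", "payload": {"commands": [[[1.5, -0.27, 0], [0, 0, -8.4], 0.1], [[1.45, -0.49, 0], [0, 0, -8.4], 0.1], [[1.36, -0.69, 0], [0, 0, -8.4], 0.1], [[1.25, -0.88, 0], [0, 0, -8.4], 0.1], [[1.1, -1.06, 0], [0, 0, -8.4], 0.1], [[0.94, -1.21, 0], [0, 0, -8.4], 0.1], [[0.75, -1.33, 0], [0, 0, -8.4], 0.1], [[0.55, -1.43, 0], [0, 0, -8.4], 0.1]]}}

```text
t: 3.95
eef_pos: [593.1, -168.2, 168.3]
tcp_rot: [3.141, 0.001, 0.288]
ft_force: [-3.4, -3.3, -1.8]
opening: 0.215
grip_force: 30.0
```

>>> {"api": "move_arm", "payload": {"commands": [[[0.33, -1.49, 0], [0, 0, -8.4], 0.1], [[0.11, -1.52, 0], [0, 0, -8.4], 0.1], [[-0.11, -1.52, 0], [0, 0, -8.4], 0.1], [[-0.33, -1.49, 0], [0, 0, -8.4], 0.1], [[-0.55, -1.43, 0], [0, 0, -8.4], 0.1], [[0, 0, 0], [0, 0, 0], 0.1]]}}

```text
t: 4.55
eef_pos: [587.3, -244.1, 168.8]
tcp_rot: [3.14, -0.002, -0.445]
ft_force: [2.0, -3.7, -0.7]
opening: 0.218
grip_force: 30.0
```

>>> {"api": "move_arm", "payload": {"commands": [[[0.2, -0.1, -0.6], [0, 0, 0], 0.1], [[0.2, -0.1, -0.6], [0, 0, 0], 0.1], [[0.2, -0.1, -0.6], [0, 0, 0], 0.1], [[0, 0, 0], [0, 0, 0], 0.5], [[0, 0, 0], [0, 0, 0], 0.5], [[0, 0, 0], [0, 0, 0], 0.5], [[0, 0, 4], [0, 0, 0], 0.6], [[0, 0, 4], [0, 0, 0], 0.7]]}}

```text
t: 5.35
eef_pos: [593.0, -244.1, 230.9]
tcp_rot: [-3.141, 0.003, -0.439]
ft_force: [1.8, -0.8, 0.4]
opening: 0.574
grip_force: 0.0
```

Run:
```python
from h import *
ci=camera_info("wrist");a=read_camera("wrist")
for k,A,bb in blobs(a,172,6,amin=100): print("red",k,A,bb,onz(ci,*k,161).round(1))
s=state();print(s["t"],s["eef_pos"],s["tcp_rot"])
```

```text
red [252.4, 208.9] 641 [238, 195, 30, 28] [ 591.7 -242.2  161. ]
red [191.4, 319.9] 154 [185, 312, 14, 18] [ 526.5 -156.2  161. ]
5.4 [ 595.08334152 -245.13301915  238.7498847 ] [ 3.14119319 -0.00791585 -0.43898938]
```

>>> {"api": "move_arm", "payload": {"commands": [[[-0.4, 3.4, 0.5], [0, 0, 8.4], 0.7], [[-0.4, 3.4, 0.5], [0, 0, 8.4], 0.7], [[-0.4, 3.4, 0], [0, 0, 8.4], 0.7], [[-0.4, 3.4, 0], [0, 0, 8.4], 0.7], [[-0.4, 3.4, 0], [0, 0, 8.4], 0.7], [[-0.4, 3.4, 0], [0, 0, 8.4], 0.7], [[-0.4, 3.4, 0], [0, 0, 8.4], 0.7], [[-0.4, 3.4, 0], [0, 0, 8.4], 0.7]]}}

```text
t: 6.2
eef_pos: [561.0, 28.9, 240.8]
tcp_rot: [3.141, -0.0, 0.74]
ft_force: [0.1, -1.1, 0.4]
opening: 0.698
grip_force: 0.0
```

>>> {"api": "move_arm", "payload": {"commands": [[[-0.5, 3.5, -1.5], [0, 0, 8.4], 0.7], [[-0.5, 3.5, -1.5], [0, 0, 8.4], 0.7], [[-0.5, 3.5, -1.5], [0, 0, 8.4], 0.7], [[-0.5, 3.5, -1.5], [0, 0, 8.4], 0.7], [[-0.5, 3.5, 0], [0, 0, 8.4], 0.7], [[0, 0, 0], [0, 0, 0], 0.7], [[0, 0, 0], [0, 0, 0], 0.7]]}}

```text
t: 6.9
eef_pos: [536.2, 203.0, 180.7]
tcp_rot: [3.141, 0.0, 1.467]
ft_force: [0.4, 0.6, 0.2]
opening: 0.705
grip_force: 0.0
```

Run:
```python
from h import *
ci=camera_info("wrist");a=read_camera("wrist")
s=state();print(s["t"],s["eef_pos"],s["tcp_rot"])
for k,A,bb in blobs(a,20,35,amin=100): print("yel",k,A,bb,onz(ci,*k,17).round(1),onz(ci,bb[0]+(bb[2]-1)/2,bb[1]+(bb[3]-1)/2,17).round(1))
cv2.imwrite("pics/w2.png",a)
```

```text
6.95 [536.37559869 202.30456445 180.74941009] [3.14139071e+00 7.02754435e-05 1.46563086e+00]
yel [229.8, 75.7] 689 [214, 59, 33, 35] [525.2 304.7  17. ] [525.4 304.4  17. ]
yel [476.1, 150.4] 248 [465, 136, 23, 29] [758.7 210.2  17. ] [758.5 210.6  17. ]
yel [256.8, 183.2] 546 [242, 169, 31, 30] [539.8 199.7  17. ] [540.  199.4  17. ]
```

View pics/w2.png

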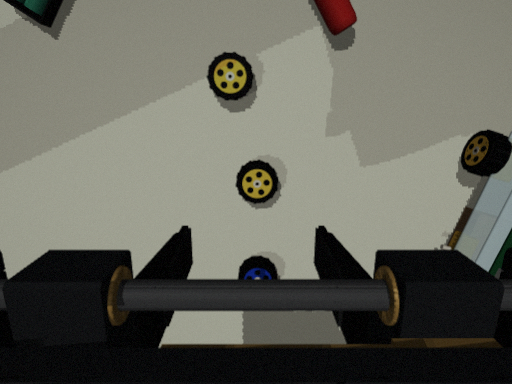

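The wheel to take first is at pixel (257,183), about (540,200) mm. The second is at (230,76), and the blue one at (258,275) is well clear of the finger line. Now gripping the first.

>>> {"api": "move_arm", "payload": {"commands": [[[0.35, -0.27, -4.5], [0, 0, 0], 0.7], [[0, 0, -4.5], [0, 0, 0], 0.7], [[0, 0, -4.5], [0, 0, 0], 0.7], [[0, 0, -2.6], [0, 0, 0], 0.7], [[0, 0, -1.5], [0, 0, 0], 0.7], [[0, 0, 0], [0, 0, 0], 0.7], [[0, 0, 0], [0, 0, 0], 0.3], [[0, 0, 0], [0, 0, 0], 0.3], [[0, 0, 0], [0, 0, 0], 0.3], [[0, 0, 0], [0, 0, 0], 0.3]]}}

```text
t: 7.95
eef_pos: [540.4, 199.7, 5.6]
tcp_rot: [3.14, -0.0, 1.466]
ft_force: [-1.5, -0.8, 5.3]
opening: 0.446
grip_force: 30.0
```

>>> {"api": "move_arm", "payload": {"commands": [[[0, 0, 0], [0, 0, 0], 0.3], [[0, 0, 3.5], [0, 0, 0], 0.3], [[0, 0, 4.5], [0, 0, 0], 0.3], [[0, 0, 4.5], [0, 0, 0], 0.3], [[0, 0, 4.5], [0, 0, 0], 0.3]]}}

```text
t: 8.45
eef_pos: [539.6, 199.7, 176.8]
tcp_rot: [3.141, -0.0, 1.467]
ft_force: [0.8, 0.4, -1.0]
opening: 0.444
grip_force: 30.0
```

>>> {"api": "move_arm", "payload": {"commands": [[[-0.6, -4.4, 0.3], [0, 0, 0], 0.3], [[-0.6, -4.4, 0.3], [0, 0, 0], 0.3], [[-0.6, -4.4, 0.3], [0, 0, 0], 0.3], [[-0.6, -4.4, 0.3], [0, 0, 0], 0.3], [[-0.6, -4.4, 0.3], [0, 0, 0], 0.3], [[-0.6, -4.4, 0.3], [0, 0, 0], 0.3], [[-0.6, -4.4, 0.3], [0, 0, 0], 0.3], [[0, 0, 0], [0, 0, 0], 0.3], [[0, 0, 0], [0, 0, 0], 0.3]]}}

```text
t: 9.35
eef_pos: [497.7, -109.0, 195.9]
tcp_rot: [3.141, -0.0, 1.464]
ft_force: [0.2, -0.0, -0.5]
opening: 0.443
grip_force: 30.0
```

Run:
```python
from h import *
ci=camera_info("wrist");a=read_camera("wrist")
s=state();print(s["t"],s["eef_pos"],s["tcp_rot"])
for k,A,bb in blobs(a,20,35,amin=50): print("yel",k,A,bb,onz(ci,*k,96).round(1),onz(ci,*k,proj is None or s["eef_pos"][2]+13).round(1))
for k,A,bb in blobs(a,172,6,amin=20): print("red",k,A,bb,onz(ci,*k,110).round(1))
c=proj(ci,(497,-153,110)).astype(int);print(c)
x0,y0=c[0]-100,c[1]-75
cv2.imwrite("pics/w3.png",cv2.resize(a[y0:y0+150,x0:x0+200],None,fx=4,fy=4,interpolation=cv2.INTER_CUBIC));print(x0,y0)
```

```text
9.4 [ 497.84779813 -108.06192077  195.80063132] [ 3.14139021e+00 -1.30328113e-04  1.46581297e+00]
yel [252.8, 254.8] 1813 [223, 229, 60, 51] [ 492.1 -160.5   96. ] [ 497.7 -108.   208.8]
red [258.4, 185.5] 95 [253, 182, 12, 8] [503.4 -96.1 110. ]
[257 253]
157 178
```

View pics/w3.png

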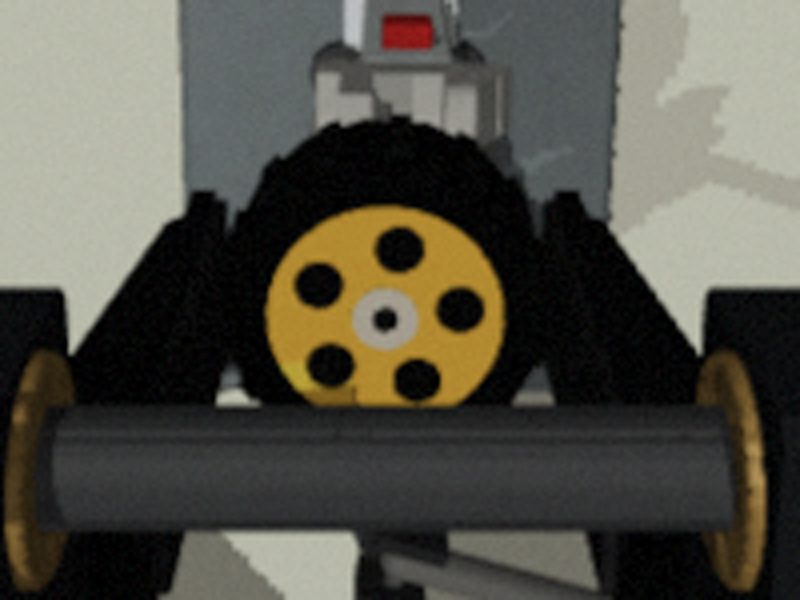

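The gripped wheel sits level and centred between the fingers (crop centre about (385,320)) but hides the well. The red catch tail at crop (407,32) lies on the expected −6° axis. Going over the well and lowering.

>>> {"api": "move_arm", "payload": {"commands": [[[-0.1, -2.5, 0], [0, 0, 0], 0.3], [[0, -2.0, -2], [0, 0, 0], 0.3], [[0, 0, -3], [0, 0, 0], 0.3], [[0, 0, -1.2], [0, 0, 0], 0.3], [[0, 0, 0], [0, 0, 0], 0.3], [[0, 0, -0.4], [0, 0, 0], 0.3], [[0, 0, -0.4], [0, 0, 0], 0.3]]}}

```text
t: 10.1
eef_pos: [497.6, -152.9, 126.5]
tcp_rot: [3.14, 0.001, 1.468]
ft_force: [0.5, -0.4, -0.1]
opening: 0.447
grip_force: 30.0
```

>>> {"api": "move_arm", "payload": {"commands": [[[0, 0, -0.3], [0, 0, 0], 0.3], [[0, 0, -0.3], [0, 0, 0], 0.3], [[0, 0, 0], [0, 0, 0], 0.3]]}}

```text
t: 10.4
eef_pos: [496.9, -153.2, 119.5]
tcp_rot: [-3.141, -0.0, 1.467]
ft_force: [-0.4, -0.1, -0.0]
opening: 0.442
grip_force: 30.0
```

>>> {"api": "move_arm", "payload": {"commands": [[[0, 0, -0.2], [0, 0, 0], 0.3], [[0, 0, -0.1], [0, 0, 0], 0.3], [[0, 0, 0], [0, 0, 0], 0.3]]}}

```text
t: 10.7
eef_pos: [496.9, -153.3, 116.6]
tcp_rot: [-3.142, -0.0, 1.466]
ft_force: [0.7, -0.1, -0.7]
opening: 0.445
grip_force: 30.0
```

>>> {"api": "move_arm", "payload": {"commands": [[[0, 0, 0], [0, 0, 0], 0.7], [[0, 0, 0], [0, 0, 0], 0.7], [[0, 0, 0], [0, 0, 0], 0.7], [[0, 0, 2], [0, 0, 0], 0.7], [[0, 0, 2], [0, 0, 0], 0.7], [[0, 0, 0], [0, 0, 0], 0], [[0, 0, 0], [0, 0, 0], 0], [[0, 0, 0], [0, 0, 0], 0], [[0, 0, 0], [0, 0, 0], 0], [[0, 0, 0], [0, 0, 0], 0]]}}

```text
t: 11.7
eef_pos: [496.8, -153.2, 156.1]
tcp_rot: [-3.141, -0.0, 1.466]
ft_force: [0.3, 0.2, 0.6]
opening: 0.336
grip_force: 0.0
```

>>> {"api": "move_arm", "payload": {"commands": [[[0, 0, 0], [0, 0, 0], 0], [[0, 0, 0], [0, 0, 0], 0], [[0, 0, -1], [0, 0, 0], 0], [[0, 0, -0.8], [0, 0, 0], 0], [[0, 0, -0.3], [0, 0, 0], 0], [[0, 0, -0.3], [0, 0, 0], 0], [[0, 0, -0.3], [0, 0, 0], 0], [[0, 0, 0], [0, 0, 0], 0]]}}

```text
t: 12.5
eef_pos: [496.9, -153.2, 129.3]
tcp_rot: [-3.141, -0.0, 1.466]
ft_force: [0.3, 0.2, -0.3]
opening: 0.005
grip_force: 0.0
```

>>> {"api": "move_arm", "payload": {"commands": [[[0, 0, -0.2], [0, 0, 0], 0], [[0, 0, -0.2], [0, 0, 0], 0], [[0, 0, -0.2], [0, 0, 0], 0], [[0, 0, 0], [0, 0, 0], 0]]}}

```text
t: 12.9
eef_pos: [497.1, -153.3, 123.7]
tcp_rot: [3.141, 0.0, 1.467]
ft_force: [-0.2, -0.1, 0.7]
opening: 0.005
grip_force: 0.4
```

>>> {"api": "move_arm", "payload": {"commands": [[[0, 0, -0.2], [0, 0, 0], 0], [[0, 0, -0.2], [0, 0, 0], 0], [[0, 0, 0], [0, 0, 0], 0]]}}

```text
t: 13.2
eef_pos: [497.3, -153.4, 119.9]
tcp_rot: [3.141, 0.0, 1.466]
ft_force: [0.3, -0.2, 3.7]
opening: 0.001
grip_force: 1.8
```

>>> {"api": "move_arm", "payload": {"commands": [[[0, 0, -0.2], [0, 0, 0], 0], [[0, 0, -0.2], [0, 0, 0], 0], [[0, 0, 0], [0, 0, 0], 0]]}}

```text
t: 13.5
eef_pos: [497.2, -153.3, 115.6]
tcp_rot: [3.141, 0.0, 1.467]
ft_force: [0.7, 0.8, 1.2]
opening: 0.007
grip_force: 0.9
```

>>> {"api": "move_arm", "payload": {"commands": [[[0, 0, -0.2], [0, 0, 0], 0], [[0, 0, 0], [0, 0, 0], 0]]}}

```text
t: 13.7
eef_pos: [497.1, -153.3, 113.5]
tcp_rot: [3.141, 0.0, 1.467]
ft_force: [1.2, 0.9, 1.9]
opening: 0.005
grip_force: 1.0
```

>>> {"api": "move_arm", "payload": {"commands": [[[0, 0, -0.2], [0, 0, 0], 0], [[0, 0, 0], [0, 0, 0], 0]]}}

```text
t: 13.9
eef_pos: [497.1, -153.3, 111.6]
tcp_rot: [3.141, 0.0, 1.467]
ft_force: [1.8, 0.4, 2.0]
opening: 0.008
grip_force: 1.1
```

Run:
```python
from h import *
a=read_camera("scene");s=state();print(s["t"],s["eef_pos"],s["ft_force"])
cv2.imwrite("pics/s2.png",cv2.resize(a[130:225,160:260],None,fx=6,fy=6,interpolation=cv2.INTER_CUBIC))
```

```text
13.95 [ 497.0234738  -153.2986553   111.57471119] [1.70456172 0.85554248 1.95012952]
```

View pics/s2.png

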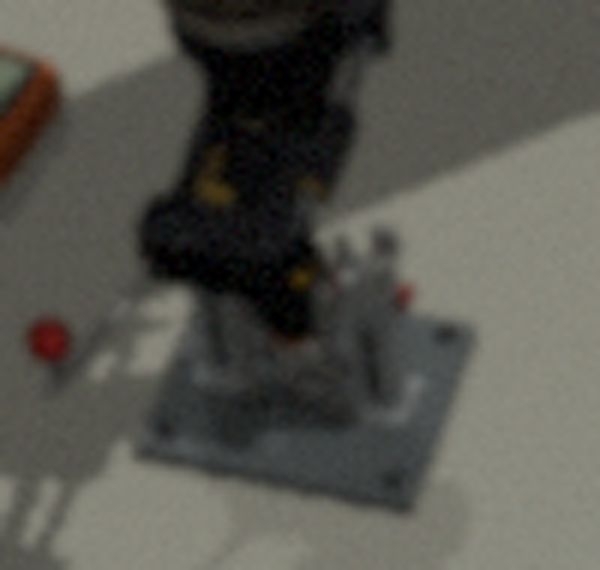

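The scene camera can't resolve the wheel behind the gripper, so I'll push slightly more, then back off and look from the wrist.

>>> {"api": "move_arm", "payload": {"commands": [[[0, 0, -0.1], [0, 0, 0], 0], [[0, 0, 0], [0, 0, 0], 0]]}}

```text
t: 14.15
eef_pos: [497.0, -153.3, 110.7]
tcp_rot: [3.141, 0.0, 1.466]
ft_force: [2.5, -0.3, 3.3]
opening: 0.004
grip_force: 1.7
```

>>> {"api": "move_arm", "payload": {"commands": [[[0, 0, 1], [0, 0, 0], 0], [[0, 1, 3], [0, 0, 0], 0], [[0, 2.5, 4], [0, 0, 0], 0], [[0, 2, 4], [0, 0, 0], 0.7], [[0, 0, 0], [0, 0, 0], 0.7], [[0, 0, 0], [0, 0, 0], 0.7]]}}

```text
t: 14.75
eef_pos: [496.7, -98.0, 231.4]
tcp_rot: [3.14, 0.0, 1.468]
ft_force: [-0.6, -0.4, -1.7]
opening: 0.199
grip_force: 0.0
```

Run:
```python
from h import *
ci=camera_info("wrist");a=read_camera("wrist")
s=state();print(s["t"],s["eef_pos"],s["tcp_rot"])
for k,A,bb in blobs(a,20,35,amin=50): print("yel",k,A,bb,[onz(ci,*k,z).round(1).tolist() for z in(96,128)])
c=proj(ci,(497,-153,110)).astype(int);print(c)
x0,y0=c[0]-80,c[1]-75
cv2.imwrite("pics/w4.png",cv2.resize(a[y0:y0+120,x0:x0+160],None,fx=5,fy=5,interpolation=cv2.INTER_CUBIC));print(x0,y0)
```

```text
14.8 [496.45111828 -98.22997099 230.36342758] [-3.14088359e+00  3.31849996e-05  1.46686578e+00]
yel [257.2, 252.2] 551 [243, 237, 28, 31] [[494.3, -163.9, 96.0], [495.3, -149.2, 128.0]]
[259 247]
179 172
```

View pics/w4.png

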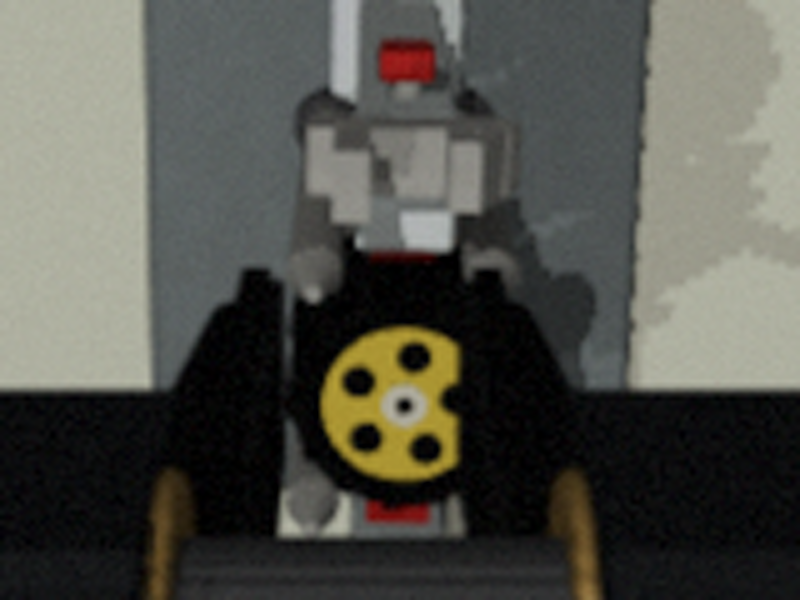

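The wheel is level in the well, with its hub centre at full-frame (259.5,252.6). That puts the hub face at about z 120, so it's still on the catches: the hub face is recessed and I didn't push far enough. I'll push deeper while watching the force.

>>> {"api": "move_arm", "payload": {"commands": [[[0, -1, 0], [0, 0, 0], 0], [[0, -2.5, -4], [0, 0, 0], 0], [[0, -2, -3], [0, 0, 0], 0], [[0, 0, -1], [0, 0, 0], 0], [[0, 0, -1], [0, 0, 0], 0], [[0, 0, -1], [0, 0, 0], 0], [[0, 0, -0.4], [0, 0, 0], 0], [[0, 0, -0.4], [0, 0, 0], 0], [[0, 0, 0], [0, 0, 0], 0]]}}

```text
t: 15.7
eef_pos: [497.1, -152.9, 122.7]
tcp_rot: [3.141, 0.0, 1.467]
ft_force: [0.1, 0.6, 0.2]
opening: 0.008
grip_force: 0.0
```

>>> {"api": "move_arm", "payload": {"commands": [[[0, 0, -0.4], [0, 0, 0], 0], [[0, 0, -0.4], [0, 0, 0], 0], [[0, 0, -0.3], [0, 0, 0], 0], [[0, 0, 0], [0, 0, 0], 0]]}}

```text
t: 16.1
eef_pos: [497.3, -153.4, 111.6]
tcp_rot: [3.141, 0.0, 1.466]
ft_force: [1.1, -0.2, 1.6]
opening: 0.005
grip_force: 0.7
```

>>> {"api": "move_arm", "payload": {"commands": [[[0, 0, -0.15], [0, 0, 0], 0], [[0, 0, 0], [0, 0, 0], 0]]}}

```text
t: 16.3
eef_pos: [497.3, -153.4, 110.3]
tcp_rot: [3.141, 0.0, 1.466]
ft_force: [1.9, -1.3, 2.9]
opening: 0.002
grip_force: 1.5
```

>>> {"api": "move_arm", "payload": {"commands": [[[0, 0, -0.15], [0, 0, 0], 0], [[0, 0, 0], [0, 0, 0], 0]]}}

```text
t: 16.5
eef_pos: [497.3, -153.4, 108.8]
tcp_rot: [3.141, 0.0, 1.466]
ft_force: [1.3, -1.1, 3.3]
opening: 0.006
grip_force: 1.8
```

>>> {"api": "move_arm", "payload": {"commands": [[[0, 0, -0.15], [0, 0, 0], 0], [[0, 0, 0], [0, 0, 0], 0]]}}

```text
t: 16.7
eef_pos: [497.2, -153.4, 107.3]
tcp_rot: [3.141, 0.0, 1.467]
ft_force: [2.0, -0.7, 3.5]
opening: 0.001
grip_force: 1.8
```

>>> {"api": "move_arm", "payload": {"commands": [[[0, 0, -0.15], [0, 0, 0], 0], [[0, 0, 0], [0, 0, 0], 0]]}}

```text
t: 16.9
eef_pos: [497.2, -153.4, 105.7]
tcp_rot: [3.141, 0.0, 1.467]
ft_force: [2.0, -0.1, 3.8]
opening: 0.006
grip_force: 1.8
```

>>> {"api": "move_arm", "payload": {"commands": [[[0, 0, -0.15], [0, 0, 0], 0], [[0, 0, 0], [0, 0, 0], 0]]}}

```text
t: 17.1
eef_pos: [497.2, -153.4, 104.2]
tcp_rot: [3.141, 0.0, 1.466]
ft_force: [2.2, -0.2, 4.1]
opening: 0.003
grip_force: 1.8
```

The 94 mm figure must mean the wheel's top face going below the 98 mm catch, so I'll continue down.

>>> {"api": "move_arm", "payload": {"commands": [[[0, 0, -0.2], [0, 0, 0], 0], [[0, 0, -0.2], [0, 0, 0], 0], [[0, 0, 0], [0, 0, 0], 0]]}}

```text
t: 17.4
eef_pos: [497.2, -153.4, 100.1]
tcp_rot: [3.141, 0.0, 1.466]
ft_force: [2.5, -0.9, 3.2]
opening: 0.006
grip_force: 1.5
```

>>> {"api": "move_arm", "payload": {"commands": [[[0, 0, -0.2], [0, 0, 0], 0], [[0, 0, -0.2], [0, 0, 0], 0], [[0, 0, 0], [0, 0, 0], 0]]}}

```text
t: 17.7
eef_pos: [497.1, -153.3, 96.1]
tcp_rot: [3.141, 0.0, 1.467]
ft_force: [2.1, -2.1, 4.4]
opening: 0.005
grip_force: 2.2
```

>>> {"api": "move_arm", "payload": {"commands": [[[0, 0, -0.15], [0, 0, 0], 0], [[0, 0, -0.15], [0, 0, 0], 0], [[0, 0, 0], [0, 0, 0], 0]]}}

```text
t: 18.0
eef_pos: [497.1, -153.3, 93.1]
tcp_rot: [3.141, 0.0, 1.466]
ft_force: [3.0, -0.6, 4.1]
opening: 0.005
grip_force: 2.3
```

>>> {"api": "move_arm", "payload": {"commands": [[[0, 0, -0.15], [0, 0, 0], 0], [[0, 0, 0], [0, 0, 0], 0]]}}

```text
t: 18.2
eef_pos: [497.1, -153.3, 91.6]
tcp_rot: [3.141, 0.0, 1.466]
ft_force: [3.2, -1.1, 5.0]
opening: 0.004
grip_force: 2.4
```

>>> {"api": "move_arm", "payload": {"commands": [[[0, 0, 0.4], [0, 0, 0], 0], [[0, 0, 0.4], [0, 0, 0], 0], [[0, 0, 0], [0, 0, 0], 0]]}}

```text
t: 18.5
eef_pos: [496.5, -153.0, 99.9]
tcp_rot: [-3.141, -0.0, 1.467]
ft_force: [0.0, -0.1, -0.0]
opening: 0.006
grip_force: 0.0
```

>>> {"api": "move_arm", "payload": {"commands": [[[0, 0, 1], [0, 0, 0], 0], [[0, 1, 4], [0, 0, 0], 0], [[0, 2.5, 4.5], [0, 0, 0], 0.7], [[0, 2, 3.5], [0, 0, 0], 0.7], [[0, 0, 0], [0, 0, 0], 0.7], [[0, 0, 0], [0, 0, 0], 0.7], [[0, 0, 0], [0, 0, 0], 0.7]]}}

```text
t: 19.2
eef_pos: [496.4, -99.1, 227.4]
tcp_rot: [-3.14, -0.0, 1.466]
ft_force: [0.0, 0.9, -0.6]
opening: 0.369
grip_force: 0.0
```

Run:
```python
from h import *
ci=camera_info("wrist");a=read_camera("wrist")
s=state();print(s["t"],s["eef_pos"],s["tcp_rot"])
for k,A,bb in blobs(a,20,35,amin=50): print("yel",k,A,bb,[onz(ci,*k,z).round(1).tolist() for z in(96,128)])
for k,A,bb in blobs(a,172,6,amin=10): print("red",k,A,bb,onz(ci,*k,105).round(1))
c=proj(ci,(497,-153,110)).astype(int)
x0,y0=c[0]-80,c[1]-75
cv2.imwrite("pics/w5.png",cv2.resize(a[y0:y0+120,x0:x0+160],None,fx=5,fy=5,interpolation=cv2.INTER_CUBIC));print(x0,y0)
```

```text
19.25 [496.40644892 -99.2794485  227.18124936] [-3.13927344e+00 -4.39551235e-04  1.46603580e+00]
yel [259.6, 244.2] 578 [244, 230, 32, 30] [[496.7, -154.9, 96.0], [497.5, -141.2, 128.0]]
red [260.9, 188.0] 76 [256, 185, 11, 7] [503.5 -97.5 105. ]
red [260.3, 224.8] 63 [254, 223, 14, 5] [ 499.5 -132.   105. ]
red [258.9, 268.8] 226 [253, 260, 13, 19] [ 493.7 -176.1  105. ]
red [449.6, 277.7] 10 [448, 277, 5, 3] [ 674.8 -204.7  105. ]
179 173
```

View pics/w5.png

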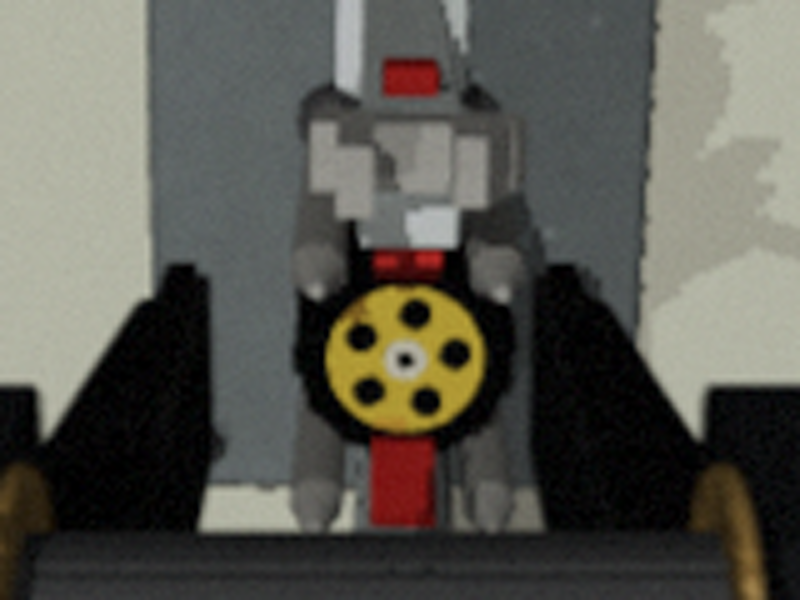

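Wheel one is snapped under: both red catches (crop (407,262) and (403,480)) now overlap the tyre, and its hub is centred at full-frame (260,244). Now the second wheel.

>>> {"api": "move_arm", "payload": {"commands": [[[0.3, 4, -0.5], [0, 0, 0], 0.7], [[0.3, 4, -0.5], [0, 0, 0], 0.7], [[0.3, 4, -0.5], [0, 0, 0], 0.7], [[0.3, 4, -0.5], [0, 0, 0], 0.7], [[0.3, 4, -0.5], [0, 0, 0], 0.7], [[0.3, 4, -0.5], [0, 0, 0], 0.7], [[0.3, 4, -0.5], [0, 0, 0], 0.7], [[0.3, 4, -0.5], [0, 0, 0], 0.7], [[0.3, 4, -0.5], [0, 0, 0], 0.7], [[0.2, 4, -0.5], [0, 0, 0], 0.7]]}}

```text
t: 20.25
eef_pos: [525.9, 302.0, 176.6]
tcp_rot: [-3.139, 0.001, 1.466]
ft_force: [-0.1, -0.0, 0.9]
opening: 0.704
grip_force: 0.0
```

>>> {"api": "move_arm", "payload": {"commands": [[[0, 0, 0], [0, 0, 0], 0.7], [[0, 0, 0], [0, 0, 0], 0.7]]}}

```text
t: 20.45
eef_pos: [525.6, 300.8, 176.7]
tcp_rot: [-3.139, 0.002, 1.468]
ft_force: [-0.3, -1.1, -0.1]
opening: 0.702
grip_force: 0.0
```

Run:
```python
from h import *
ci=camera_info("wrist");a=read_camera("wrist")
s=state();print(s["t"],s["eef_pos"],s["tcp_rot"])
for k,A,bb in blobs(a,20,35,amin=100): print("yel",k,A,bb,onz(ci,*k,17).round(1),onz(ci,bb[0]+(bb[2]-1)/2,bb[1]+(bb[3]-1)/2,17).round(1))
```

```text
20.5 [525.74310557 300.17305061 177.17893174] [-3.13972751e+00  1.37194939e-03  1.46643609e+00]
yel [252.4, 178.1] 577 [237, 163, 32, 31] [525.  303.9  17. ] [525.1 304.   17. ]
yel [483.4, 243.7] 296 [472, 230, 23, 28] [759.1 208.7  17. ] [758.7 209.   17. ]
```

>>> {"api": "move_arm", "payload": {"commands": [[[0, 0.38, -4.5], [0, 0, 0], 0.7], [[0, 0, -4.5], [0, 0, 0], 0.7], [[0, 0, -4], [0, 0, 0], 0.7], [[0, 0, -2.7], [0, 0, 0], 0.7], [[0, 0, -1.5], [0, 0, 0], 0.7], [[0, 0, 0], [0, 0, 0], 0.7], [[0, 0, 0], [0, 0, 0], 0.3], [[0, 0, 0], [0, 0, 0], 0.3], [[0, 0, 0], [0, 0, 0], 0.3], [[0, 0, 0], [0, 0, 0], 0.3]]}}

```text
t: 21.5
eef_pos: [526.5, 305.0, 7.5]
tcp_rot: [3.14, -0.001, 1.467]
ft_force: [-0.7, -1.6, 7.3]
opening: 0.441
grip_force: 30.0
```

>>> {"api": "move_arm", "payload": {"commands": [[[0, 0, 0], [0, 0, 0], 0.3], [[0, 0, 3.5], [0, 0, 0], 0.3], [[0, 0, 4.5], [0, 0, 0], 0.3], [[0, 0, 4.5], [0, 0, 0], 0.3], [[0, 0, 4.5], [0, 0, 0], 0.3]]}}

```text
t: 22.0
eef_pos: [525.7, 304.8, 178.5]
tcp_rot: [3.141, -0.0, 1.467]
ft_force: [0.9, -0.1, 0.2]
opening: 0.443
grip_force: 30.0
```

>>> {"api": "move_arm", "payload": {"commands": [[[-0.29, -4.58, 0.2], [0, 0, 0], 0.3], [[-0.29, -4.58, 0.2], [0, 0, 0], 0.3], [[-0.29, -4.58, 0.2], [0, 0, 0], 0.3], [[-0.29, -4.58, 0.2], [0, 0, 0], 0.3], [[-0.29, -4.58, 0], [0, 0, 0], 0.3], [[-0.29, -4.58, 0], [0, 0, 0], 0.3], [[-0.29, -4.58, 0], [0, 0, 0], 0.3], [[-0.29, -4.58, 0], [0, 0, 0], 0.3], [[-0.29, -4.58, 0], [0, 0, 0], 0.3], [[-0.29, -4.58, 0], [0, 0, 0], 0.3]]}}

```text
t: 23.0
eef_pos: [496.5, -155.0, 184.8]
tcp_rot: [3.141, 0.0, 1.467]
ft_force: [1.8, 0.5, -0.5]
opening: 0.445
grip_force: 30.0
```

>>> {"api": "move_arm", "payload": {"commands": [[[0, 0, -2], [0, 0, 0], 0.3], [[0, 0, -2], [0, 0, 0], 0.3], [[0, 0, -1], [0, 0, 0], 0.3], [[0, 0, 0], [0, 0, 0], 0.3], [[0, 0, 0], [0, 0, 0], 0.3]]}}

```text
t: 23.5
eef_pos: [497.3, -152.9, 135.0]
tcp_rot: [3.141, 0.0, 1.467]
ft_force: [0.7, 0.4, -0.1]
opening: 0.448
grip_force: 30.0
```

Position is good at (497.3,−152.9), so lowering.

>>> {"api": "move_arm", "payload": {"commands": [[[0, 0, -0.4], [0, 0, 0], 0.3], [[0, 0, -0.4], [0, 0, 0], 0.3], [[0, 0, -0.3], [0, 0, 0], 0.3], [[0, 0, -0.3], [0, 0, 0], 0.3], [[0, 0, -0.2], [0, 0, 0], 0.3], [[0, 0, 0], [0, 0, 0], 0.3]]}}

```text
t: 24.1
eef_pos: [496.9, -153.1, 118.1]
tcp_rot: [-3.141, -0.0, 1.467]
ft_force: [0.5, 0.0, 0.0]
opening: 0.445
grip_force: 30.0
```

>>> {"api": "move_arm", "payload": {"commands": [[[0, 0, -0.1], [0, 0, 0], 0.7], [[0, 0, 0], [0, 0, 0], 0.7], [[0, 0, 0], [0, 0, 0], 0.7], [[0, 0, 2], [0, 0, 0], 0.7], [[0, 0, 2], [0, 0, 0], 0.7], [[0, 0, 0], [0, 0, 0], 0], [[0, 0, 0], [0, 0, 0], 0], [[0, 0, 0], [0, 0, 0], 0], [[0, 0, 0], [0, 0, 0], 0], [[0, 0, 0], [0, 0, 0], 0]]}}

```text
t: 25.1
eef_pos: [496.8, -153.1, 156.8]
tcp_rot: [-3.141, -0.0, 1.467]
ft_force: [0.4, 0.1, 0.2]
opening: 0.334
grip_force: 0.0
```

>>> {"api": "move_arm", "payload": {"commands": [[[0, 0, 0], [0, 0, 0], 0], [[0, 0, 0], [0, 0, 0], 0], [[0, 0, -1], [0, 0, 0], 0], [[0, 0, -1], [0, 0, 0], 0], [[0, 0, -0.5], [0, 0, 0], 0], [[0, 0, -0.4], [0, 0, 0], 0], [[0, 0, -0.4], [0, 0, 0], 0], [[0, 0, -0.4], [0, 0, 0], 0], [[0, 0, 0], [0, 0, 0], 0]]}}

```text
t: 26.0
eef_pos: [497.2, -153.3, 120.2]
tcp_rot: [3.141, 0.0, 1.466]
ft_force: [0.2, -0.4, 0.3]
opening: 0.005
grip_force: 0.1
```

>>> {"api": "move_arm", "payload": {"commands": [[[0, 0, -0.25], [0, 0, 0], 0], [[0, 0, -0.25], [0, 0, 0], 0], [[0, 0, -0.25], [0, 0, 0], 0], [[0, 0, -0.25], [0, 0, 0], 0], [[0, 0, 0], [0, 0, 0], 0]]}}

```text
t: 26.5
eef_pos: [497.2, -153.0, 110.4]
tcp_rot: [3.141, -0.0, 1.466]
ft_force: [1.9, 1.3, 3.7]
opening: 0.002
grip_force: 1.5
```

>>> {"api": "move_arm", "payload": {"commands": [[[0, 0, -0.25], [0, 0, 0], 0], [[0, 0, -0.25], [0, 0, 0], 0], [[0, 0, -0.2], [0, 0, 0], 0], [[0, 0, -0.2], [0, 0, 0], 0], [[0, 0, 0], [0, 0, 0], 0]]}}

```text
t: 27.0
eef_pos: [497.3, -153.1, 101.4]
tcp_rot: [3.141, -0.0, 1.466]
ft_force: [1.1, 2.8, 4.0]
opening: 0.007
grip_force: 2.0
```

>>> {"api": "move_arm", "payload": {"commands": [[[0, 0, -0.2], [0, 0, 0], 0], [[0, 0, -0.2], [0, 0, 0], 0], [[0, 0, -0.2], [0, 0, 0], 0], [[0, 0, -0.1], [0, 0, 0], 0], [[0, 0, 0], [0, 0, 0], 0]]}}

```text
t: 27.5
eef_pos: [497.2, -153.1, 94.5]
tcp_rot: [3.141, -0.0, 1.466]
ft_force: [0.5, 2.1, 5.1]
opening: 0.005
grip_force: 2.9
```

>>> {"api": "move_arm", "payload": {"commands": [[[0, 0, -0.1], [0, 0, 0], 0], [[0, 0, 0], [0, 0, 0], 0]]}}

```text
t: 27.7
eef_pos: [497.2, -153.1, 93.5]
tcp_rot: [3.141, -0.0, 1.466]
ft_force: [1.5, 2.1, 5.8]
opening: 0.008
grip_force: 2.9
```

>>> {"api": "move_arm", "payload": {"commands": [[[0, 0, -0.08], [0, 0, 0], 0], [[0, 0, 0], [0, 0, 0], 0]]}}

```text
t: 27.9
eef_pos: [497.4, -153.1, 93.0]
tcp_rot: [3.14, -0.0, 1.466]
ft_force: [0.5, 3.0, 8.2]
opening: 0.003
grip_force: 4.1
```

>>> {"api": "move_arm", "payload": {"commands": [[[0, 0, 0.3], [0, 0, 0], 0], [[0, 0, 0.4], [0, 0, 0], 0], [[0, 0, 0], [0, 0, 0], 0]]}}

```text
t: 28.2
eef_pos: [497.0, -153.3, 99.8]
tcp_rot: [3.141, 0.0, 1.467]
ft_force: [-0.3, 0.3, 0.2]
opening: 0.006
grip_force: 0.0
```

>>> {"api": "move_arm", "payload": {"commands": [[[0, 0, 1], [0, 0, 0], 0], [[0, 1, 4], [0, 0, 0], 0], [[0, 2.5, 4.5], [0, 0, 0], 0.7], [[0, 2, 3.5], [0, 0, 0], 0.7], [[0, 0, 0], [0, 0, 0], 0.7], [[0, 0, 0], [0, 0, 0], 0.7], [[0, 0, 0], [0, 0, 0], 0.7]]}}

```text
t: 28.9
eef_pos: [496.4, -99.2, 227.3]
tcp_rot: [-3.14, -0.0, 1.466]
ft_force: [-0.4, 0.7, -0.5]
opening: 0.37
grip_force: 0.0
```

Run:
```python
from h import *
ci=camera_info("wrist");a=read_camera("wrist")
s=state();print(s["t"],s["eef_pos"],s["tcp_rot"])
for k,A,bb in blobs(a,20,35,amin=50): print("yel",k,A,bb,[onz(ci,*k,z).round(1).tolist() for z in(96,128)])
for k,A,bb in blobs(a,172,6,amin=10): print("red",k,A,bb,onz(ci,*k,105).round(1))
x0,y0=179,173
cv2.imwrite("pics/w6.png",cv2.resize(a[y0:y0+120,x0:x0+160],None,fx=5,fy=5,interpolation=cv2.INTER_CUBIC))
```

```text
28.95 [496.46949178 -99.25233659 227.05929554] [-3.13938145e+00 -4.31404514e-04  1.46594114e+00]
yel [260.5, 243.4] 587 [245, 229, 32, 30] [[497.8, -154.2, 96.0], [498.5, -140.5, 128.0]]
red [260.7, 187.6] 89 [255, 184, 12, 8] [503.4 -97.1 105. ]
red [260.2, 224.8] 63 [253, 223, 15, 5] [ 499.5 -132.   105. ]
red [258.8, 269.0] 222 [253, 260, 13, 19] [ 493.7 -176.3  105. ]
```

View pics/w6.png

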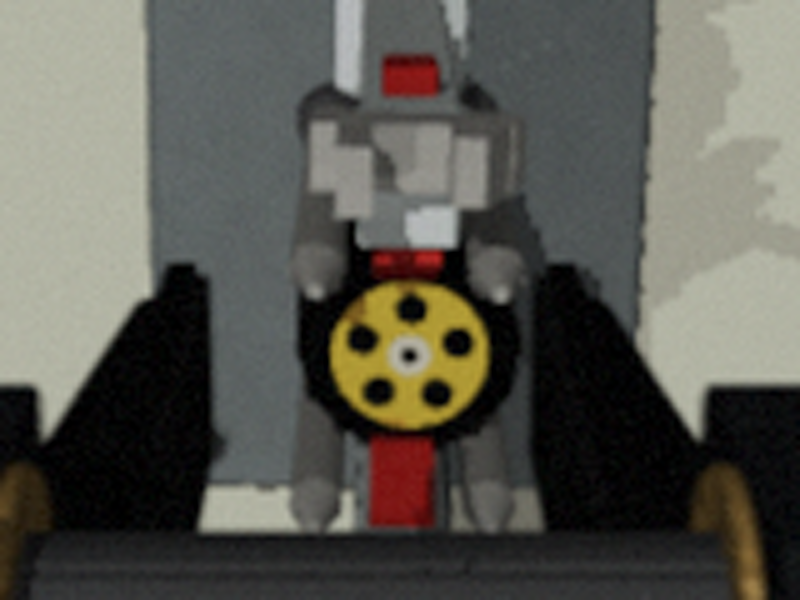

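Wheel two is also under the catches: the same picture as after the first, hub at full-frame (260.5,243.4), tyre overlapped by both red catches. Back to the knob.

>>> {"api": "move_arm", "payload": {"commands": [[[0.73, -1.1, 1], [0, 0, -8.4], 0.5], [[0.73, -1.1, 0], [0, 0, -8.4], 0.5], [[0.73, -1.1, 0], [0, 0, -8.4], 0.5], [[0.73, -1.1, 0], [0, 0, -8.4], 0.5], [[0.73, -1.1, 0], [0, 0, -8.4], 0.5], [[0.73, -1.1, 0], [0, 0, -8.4], 0.5], [[0.73, -1.1, 0], [0, 0, -8.4], 0.5], [[0.73, -1.1, 0], [0, 0, -8.4], 0.5], [[0.73, -1.1, 0], [0, 0, -8.4], 0.5], [[0.73, -1.1, 0], [0, 0, -8.4], 0.5]]}}

```text
t: 29.95
eef_pos: [569.8, -209.9, 236.6]
tcp_rot: [-3.141, 0.003, -0.006]
ft_force: [0.7, -0.1, -0.4]
opening: 0.5
grip_force: 0.0
```

>>> {"api": "move_arm", "payload": {"commands": [[[0.73, -1.1, 0], [0, 0, -8.4], 0.5], [[0.73, -1.1, 0], [0, 0, -8.4], 0.5], [[0.73, -1.1, 0], [0, 0, -8.4], 0.5], [[0, 0, 0], [0, 0, 0], 0.5], [[0, 0, 0], [0, 0, 0], 0.5]]}}

```text
t: 30.45
eef_pos: [591.3, -242.1, 236.9]
tcp_rot: [-3.142, 0.002, -0.436]
ft_force: [-0.3, 0.1, 0.1]
opening: 0.498
grip_force: 0.0
```

Run:
```python
from h import *
ci=camera_info("wrist");a=read_camera("wrist")
for k,A,bb in blobs(a,172,6,amin=200): print("red",k,A,bb,onz(ci,*k,161).round(1))
s=state();print(s["t"],s["eef_pos"],s["tcp_rot"])
```

```text
red [254.0, 202.2] 607 [241, 188, 28, 28] [ 592.6 -242.7  161. ]
30.5 [ 591.32200573 -241.73855668  237.3446934 ] [-3.14151678e+00  1.78919838e-03 -4.35782725e-01]
```

>>> {"api": "move_arm", "payload": {"commands": [[[0.1, -0.1, -4], [0, 0, 0], 0.5], [[0, 0, -3], [0, 0, 0], 0.5], [[0, 0, -1.6], [0, 0, 0], 0.5], [[0, 0, 0], [0, 0, 0], 0.5], [[0, 0, 0], [0, 0, 0], 0.1], [[0, 0, 0], [0, 0, 0], 0.1], [[0, 0, 0], [0, 0, 0], 0.1], [[0, 0, 0], [0, 0, 0], 0.1], [[0, 0, 0], [0, 0, 0], 0.1]]}}

```text
t: 31.4
eef_pos: [593.1, -243.0, 152.9]
tcp_rot: [3.141, -0.001, -0.439]
ft_force: [1.3, 0.6, 1.0]
opening: 0.214
grip_force: 30.0
```

>>> {"api": "move_arm", "payload": {"commands": [[[-0.2, 0.1, 0.6], [0, 0, 0], 0.1], [[-0.2, 0.1, 0.6], [0, 0, 0], 0.1], [[-0.2, 0.1, 0.6], [0, 0, 0], 0.1], [[0, 0, 0], [0, 0, 0], 0.1]]}}

```text
t: 31.8
eef_pos: [586.5, -239.7, 171.2]
tcp_rot: [3.141, -0.0, -0.439]
ft_force: [1.9, -0.5, -0.6]
opening: 0.22
grip_force: 30.0
```

Run:
```python
from h import *
s=state();e=s["eef_pos"];print(s["t"],e,s["ft_force"])
piv=np.array([492.3,-197.8]);d=e[:2]-piv;r=np.hypot(*d);p=np.degrees(np.arctan2(d[0],d[1]))-6;print(r,p)
n=13;t=np.radians(np.linspace(p,0,n+1)+6);q=piv+np.c_[np.sin(t),np.cos(t)]*np.linspace(r,104.3,n+1)[:,None]
print((np.diff(np.vstack([e[:2],q[1:]]),axis=0)/10).round(2).tolist(),p/n,q[-1])
```

```text
31.8 [ 586.54299135 -239.74651864  171.17163491] [ 1.91962591 -0.47996882 -0.60540425]
103.15644354776431 107.9933202404982
[[0.52, 1.4], [0.31, 1.46], [0.09, 1.49], [-0.12, 1.49], [-0.34, 1.46], [-0.55, 1.4], [-0.74, 1.31], [-0.93, 1.19], [-1.09, 1.04], [-1.23, 0.87], [-1.34, 0.69], [-1.43, 0.49], [-1.49, 0.27]] 8.307178480038324 [503.20231872 -94.07136631]
```

>>> {"api": "move_arm", "payload": {"commands": [[[0.52, 1.4, 0], [0, 0, 8.4], 0.1], [[0.31, 1.46, 0], [0, 0, 8.4], 0.1], [[0.09, 1.49, 0], [0, 0, 8.4], 0.1], [[-0.12, 1.49, 0], [0, 0, 8.4], 0.1], [[-0.34, 1.46, 0], [0, 0, 8.4], 0.1], [[-0.55, 1.4, 0], [0, 0, 8.4], 0.1], [[-0.74, 1.31, 0], [0, 0, 8.4], 0.1], [[-0.93, 1.19, 0], [0, 0, 8.4], 0.1], [[-1.09, 1.04, 0], [0, 0, 8.4], 0.1], [[-1.23, 0.87, 0], [0, 0, 8.4], 0.1]]}}

```text
t: 32.8
eef_pos: [543.8, -108.3, 169.3]
tcp_rot: [-3.137, 0.002, 1.033]
ft_force: [-7.1, -7.8, -5.3]
opening: 0.215
grip_force: 30.0
```

>>> {"api": "move_arm", "payload": {"commands": [[[-1.34, 0.69, 0], [0, 0, 8.4], 0.1], [[-1.4, 0.49, 0], [0, 0, 8.4], 0.1], [[-1.4, 0.27, 0], [0, 0, 8.4], 0.1], [[0, 0, 0], [0, 0, 0], 0.1], [[0, 0, 0], [0, 0, 0], 0.1]]}}

```text
t: 33.3
eef_pos: [503.7, -94.8, 170.0]
tcp_rot: [-3.14, 0.001, 1.467]
ft_force: [-0.4, -5.1, -4.4]
opening: 0.213
grip_force: 30.0
```

>>> {"api": "move_arm", "payload": {"commands": [[[0.02, 0.25, -0.6], [0, 0, 0], 0.1], [[0.02, 0.25, -0.6], [0, 0, 0], 0.1], [[0.02, 0.2, -0.5], [0, 0, 0], 0.1], [[0, 0, 0], [0, 0, 0], 0.1], [[0, 0, 0], [0, 0, 0], 0.1]]}}

```text
t: 33.8
eef_pos: [504.6, -88.3, 152.9]
tcp_rot: [-3.14, 0.002, 1.467]
ft_force: [-1.7, -9.8, -1.8]
opening: 0.213
grip_force: 30.0
```

>>> {"api": "move_arm", "payload": {"commands": [[[0, 0, 0], [0, 0, 0], 0.5], [[0, 0, 0], [0, 0, 0], 0.5], [[0, 0, 0], [0, 0, 0], 0.5], [[0, 0, 0], [0, 0, 0], 0.5], [[0, 0, 4], [0, 0, 0], 0.6], [[0, 0, 4], [0, 0, 0], 0.6], [[0, 0, 2.3], [0, 0, 0], 0.6], [[0, 0, 0], [0, 0, 0], 0.6], [[0, 0, 0], [0, 0, 0], 0.6]]}}

```text
t: 34.7
eef_pos: [505.1, -87.1, 256.1]
tcp_rot: [3.141, 0.0, 1.467]
ft_force: [-0.1, 0.7, -0.5]
opening: 0.601
grip_force: 0.0
```

Run:
```python
from h import *
ci=camera_info("wrist");a=read_camera("wrist")
for k,A,bb in blobs(a,172,6,amin=200): print("red",k,A,bb,onz(ci,*k,161).round(1))
s=state();print(s["t"],s["eef_pos"],s["tcp_rot"],s["ft_force"])
c=read_camera("scene");cs=camera_info("scene")
for k,A,bb in blobs(c,172,6,smin=100):
    if 215<k[0]<240 and 155<k[1]<180: print("scene red",k,A,onz(cs,*k,161).round(1))
w=cv2.resize(a[120:290,200:310],None,fx=3.4,fy=3.4,interpolation=cv2.INTER_CUBIC)
z=cv2.resize(c[145:220,170:250],None,fx=5,fy=5,interpolation=cv2.INTER_CUBIC)
z=cv2.copyMakeBorder(z,0,w.shape[0]-z.shape[0],0,0,cv2.BORDER_CONSTANT)
cv2.imwrite("pics/f.png",np.hstack([w,z]))
```

```text
red [252.1, 199.8] 534 [239, 187, 27, 26] [504.3 -87.9 161. ]
34.75 [504.82161709 -87.10686273 255.3888091 ] [-3.14039841e+00 -2.53978754e-04  1.46661775e+00] [ 0.71619458  0.10108478 -0.16998629]
scene red [228.0, 166.8] 33 [507.3 -87.5 161. ]
```

View pics/f.png

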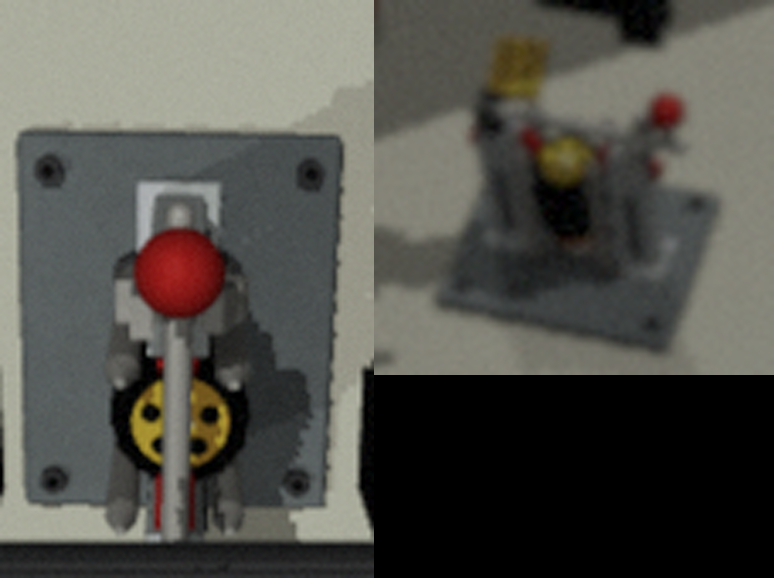

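The bar lies over the mouth, and the knob reads (504.3,−87.9) against (504.2,−87.7) at the start, so it's seated in the catch. The wheels are under the catches. Handing in.

```bash
python3 -c "
from cell import *
print(env.job_done())"
```

```text
the job is handed in; nothing more can be done
None
```

I loaded both yellow-hubbed wheels under the spring catches, closed the bar back into its catch, and handed the job in at about 35 s; the blue-hubbed wheel and everything else on the bench were left alone.

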